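# Fit the transport lock pin of a bench shaker by feel

## Robot

A 7-joint arm with a two-finger parallel gripper is mounted at the origin on a cart in front of the work surface, level with it; the furniture and walls round the work are solid. World frame = base frame: x ahead of the robot, y to its left, z up, the work surface at z = 0. Lengths are in m, angles in degrees, forces in N, time in s.
With the tool pointing down it reaches from about 0.4 to 0.875 m from the base axis. Payload 6.5 kg.
Tool frame: the origin (TCP) lies between the finger pads; the fingertips stand 19 mm ahead of it and the grasp point (between the pads) is the TCP (robot.tip_extent is the distance from the TCP to the fingertips, in m); z points along the fingers, y is the direction in which the jaws open and shut (so a half turn about z gives the same grasp; the last joint's range is limited). The gripper opens to 85 mm and grips with 20 to 120 N. Pads are 22 mm wide; open, the fingers measure 114 mm over their backs; the gripper's body (76 mm by 85 mm) begins 54 mm behind the grasp point. The pads swing forward as they close: fully open they stand 13 mm farther back than shut.
Start: joints at [72.983, 30.733, -0.252, 88.115, 0.149, 61.152, -4.079], TCP at [0.149, -0.633, 0.25] pointing down, gripper open.
Joint ranges: [-154.64, 154.64], [-21.42, 123.67], [-72.66, 72.17], [13.99, 137.28], [-74.86, 254.86], [10.95, 109.41], [-158.01, 158.01]. Speed limits (degrees/s): [136.94, 136.94, 180, 180, 180, 180, 180].

## Interface

Orientations are given as [roll, pitch, yaw] about the fixed x, y, z axes, in that order (R = Rz(yaw) Ry(pitch) Rx(roll)).
In Python, from rig import robot, effector, eyes, order, spotter gives the robot as it stands. The module is installed in compiled form; this text tells all that it offers. Calls block until the motion is done:
- robot.reach(position, orientation): joint-space move of the TCP to a pose.
- robot.servo_line(position, ori=None, feed=0.15): straight line of the TCP; ori=None keeps the orientation; feed is the mean speed in m/s.
- robot.movej(angles): joint-space move.
- effector.gripper_open() and effector.grab(): open the fingers fully, or close them until they stop; the grip force is fixed at half the most.
- robot.dwell(seconds).
- robot.inverse_kinematics(position, orientation): joint angles nearest the present ones, or None.
- eyes.grab_frame(name): name is "scene" or "top" or "wrist"; returns the picture (400x640x3 uint8, blue, green, red); there is no depth.
- eyes.camera_model(name): a dict with "fx", "fy", "cx", "cy" (pixels), "R" (3x3) and "t" (3): a world point X has camera coordinates R X + t. Camera axes: x right, y down, z forward; pixel columns grow to the right and rows downward; lengths in m; the calibration is good to about 2 mm. A picture is of the moment at which its call begins: read the wrist's pose just before it. camera_model takes no time and is no camera call; for the wrist camera it gives the pose at the moment of the call.
A pose or a line that the arm cannot do raises robot.PlanningError and nothing moves.
- order.close_job(): hands the job in, once; it reports no verdict.
Trained networks look in the newest picture that a camera, given by its name, has taken for a name from the list of things; names that differ only in an ending like _2 or _b are one class to them, and where a whole thing is asked for, a point or a joint stands for the part that bears it (a point fixed in the world has none). Each returns a list of dicts, best first, with "conf" (0 to 1); they miss things now and then, are a little off and sometimes report something else, mostly with a low value. They report only what shows in the picture. A call takes as long as a camera call. They do not tell look-alikes from the thing itself.
- spotter.spot_in(target, camera): "xyz" ([x, y, z] in m, in world coordinates, good to about 4 mm: the middle of the surface that is visible of it).
- spotter.masks_of(target, camera): "pixels" (400x640 bool, what is visible of it).
Readings, each from a call of its own:
- robot.current_t(): time.
- robot.current_qpos(): joint angles.
- robot.current_joint_vel(): joint speeds.
- robot.current_joint_efforts(): joint torques, N m.
- robot.current_position(): TCP position.
- robot.current_tcp_rot(): TCP orientation.
- robot.current_wrist_force(): force on the tool from outside, world axes, zero at the start.
- robot.current_ft_torque(): the same for the moment, N m.
- robot.current_gripper_width(): finger opening in m.
Only numpy, scipy, OpenCV 4.12 (cv2) and the standard library are available. Lean on these libraries where they do the work, as an engineer would, in place of code of your own. Each camera call takes 0.05 s, during which the arm holds its last target.

## Task

Secure the shaker for transport: take the red-handled lock pin from its rest, put its nose through the slot in the shaker's front, and slide it gently across the hidden sprung plate behind the slot until you feel the lock hole, then push the pin fully home with its collar flush against the front, and let go. Do not force it (never more than 30 N on the shaker), and leave the timer and the bottles undisturbed.

Things in the scene. Friction and masses are not known exactly. Their poses are not given: they have to be found in the camera images.
- slot (a point): Centre of the horizontal slot in the shaker's front wall, on the wall's outer face, 60 mm above the bench. x points level into the machine, square to the wall, y along the slot to the left, z up. Slot 70 mm wide (y), 14 mm high; wall 5 mm thick, 230 mm wide, 92 mm high. The lock hole behind lies at slot height, up to 22 mm left or right of the slot's centre: unseen, to be felt.
- pin_grip (a point): Middle of the red grip of the loose lock pin, on its axis; x along the pin towards the nose, z up. The grip is a flat block 36 (x) by 12 (y) by 48 mm (z), to be taken across its 12 mm from above. At the start the pin lies level, its grip standing on the bench (this point 24 mm up) and its rod in the rest.
- pin_collar (a point): Centre of the front face of the pin's collar, 34 mm ahead of the middle of the grip; axes as the pin's. When the pin is home this lies at the wall's outer face, at slot height.
- lock_pin: The lock pin, about 110 g, origin and axes as at the middle of its grip. Its 10 mm diameter steel rod runs forward to the nose end 100 mm ahead of the origin, the last 8 mm tapering to 5 mm diameter. A 26 mm diameter collar, too big for the slot, has its front face 34 mm ahead of the origin, so 66 mm of rod and nose lie ahead of it.
- shaker: Fixed grey box carrying a tube rack; origin on the bench under the slot's centre, axes as the slot's. Hidden inside, parallel to the wall, is a steel plate, its face 35 mm behind the wall's outer face, 16 mm thick; lock hole 12.5 mm wide, 13.5 mm high, right through. Pressed along x it yields 1 mm per 1.5 N, at most 12 mm (18 N), then is rigid. It does not give along y.
- pin_rest: Fixed grey rest block, 24 mm (x) by 40 mm (y) by 33 mm high, origin at its foot; the rod lies along x in a 13 mm wide notch open at the top, whose floor is 19 mm up. Its origin is 75 mm ahead of the middle of the pin's grip. Lift the pin straight up out of it.
- timer: White bench timer, 64 x 64 x 19 mm, loose, origin at the middle of its underside. Leave alone.
- dropper_green: Amber dropper bottle with green cap, 25 mm diameter, 73 mm high, loose, origin under its centre. Leave alone.
- dropper_blue: Amber dropper bottle with blue cap, 25 mm diameter, 73 mm high, loose, origin under its centre. Leave alone.
- bottle: White bottle, 39 mm diameter, 150 mm high, loose, origin under its centre. Leave alone.
Things that resemble listed ones, but are neither listed nor needed, are in the scene too. Several things have the shape of the lock_pin; the one meant has the colours described above.

How it is judged:
By the outcome, as a careful person would: the job done as asked, in the order asked, and still so for the second after the job is handed in, with the robot touching nothing.
It also fails if it takes over 72 s, if anything falls off the work surface, if the arm or the gripper's body presses on something with over 40 N, if the wrist force passes 120 N, or if a joint passes its speed limit or range.

## Working session

There is one attempt and no reset: what is moved stays moved. The work goes in short steps, each a Python script; the robot and the scene stay as the last script left them, time stands still between calls to the robot, and variables do not carry over. Pictures are saved under pics/ and viewed, and the job is handed in when it is done.

```bash
mkdir -p pics; ls
python3 - <<'E'
from rig import robot, effector, eyes, order, spotter
import cv2,numpy as np
for n in ("scene","top","wrist"):
    im=eyes.grab_frame(n); cv2.imwrite(f"pics/{n}0.png",im)
    m=eyes.camera_model(n); print(n,m["fx"],np.round(-np.array(m["R"]).T@np.array(m["t"]),3))
    for t in ("slot","pin_grip","pin_collar","lock_pin","shaker","pin_rest","timer","dropper_green","bottle"):
        print(t,[(np.round(d["xyz"],3).tolist(),round(d["conf"],2)) for d in spotter.spot_in(t,n)])
print(robot.current_t(),robot.current_tcp_rot(),robot.current_gripper_width())
E
```

```text
pics
scene 409.4820490724368 [-0.344 -0.531  0.697]
slot [([0.662, 0.052, 0.09], 0.87)]
pin_grip [([0.509, -0.146, 0.023], 0.73), ([0.349, -0.057, 0.023], 0.59), ([0.394, -0.283, 0.028], 0.56)]
pin_collar [([0.344, -0.059, 0.021], 0.84), ([0.393, -0.284, 0.029], 0.61), ([0.508, -0.153, 0.022], 0.49)]
lock_pin [([0.348, -0.058, 0.019], 0.89), ([0.505, -0.15, 0.02], 0.81), ([0.394, -0.284, 0.032], 0.47)]
shaker [([0.666, 0.054, 0.091], 0.86), ([0.685, -0.351, 0.03], 0.34)]
pin_rest [([0.457, -0.291, 0.029], 0.64)]
timer [([0.454, 0.242, 0.019], 0.57), ([0.59, -0.352, 0.036], 0.52), ([0.456, -0.292, 0.024], 0.5)]
dropper_green [([0.59, -0.354, 0.032], 0.56), ([0.392, -0.283, 0.031], 0.17)]
bottle [([0.569, 0.343, 0.088], 0.86)]
top 508.7000557164145 [0.397 0.005 1.432]
slot [([0.697, 0.079, 0.107], 0.72)]
pin_grip [([0.514, -0.155, 0.024], 0.76), ([0.351, -0.049, 0.022], 0.74), ([0.415, -0.28, 0.028], 0.65)]
pin_collar [([0.514, -0.152, 0.02], 0.73), ([0.352, -0.052, 0.022], 0.58)]
lock_pin [([0.346, -0.057, 0.024], 0.85), ([0.517, -0.15, 0.024], 0.76), ([0.418, -0.279, 0.028], 0.67)]
shaker [([0.699, 0.078, 0.106], 0.69)]
pin_rest [([0.461, -0.271, 0.034], 0.52)]
timer [([0.46, 0.246, 0.018], 0.69)]
dropper_green [([0.595, -0.343, 0.038], 0.47)]
bottle [([0.576, 0.339, 0.128], 0.58)]
wrist 301.4748928656668 [ 0.213 -0.618  0.374]
slot []
pin_grip []
pin_collar []
lock_pin []
shaker []
pin_rest []
timer []
dropper_green []
bottle []
1.5 [1.79998539e+02 1.10910452e-03 1.32255795e+01] 0.0854712294264999
```

View pics/scene0.png

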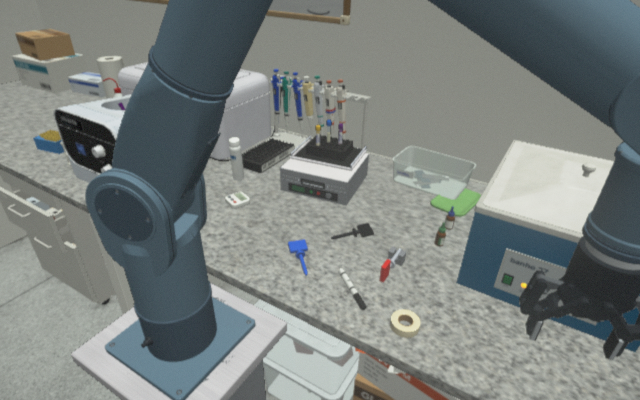

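View pics/top0.png

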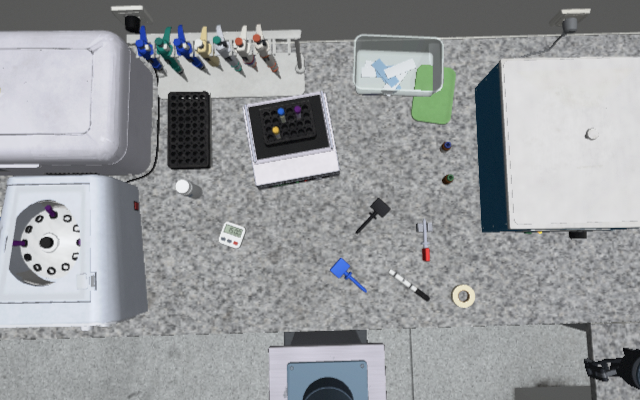

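The scene camera shows three pin-shaped things: blue at (298,250), black at (363,230), and red at (385,268). In the top view they are at (342,268), (378,208) and (426,250). The red one, lying in the grey rest, fits the description. I'll check it in a close crop, and look at the shaker front at scene (318,185).

Run:
```python
import cv2,numpy as np
a=cv2.imread("pics/scene0.png");b=cv2.imread("pics/top0.png")
A=cv2.resize(a[235:295,355:425],None,fx=5.5,fy=5.5,interpolation=cv2.INTER_CUBIC)
B=cv2.resize(b[210:270,390:460],None,fx=5.5,fy=5.5,interpolation=cv2.INTER_CUBIC)
C=cv2.resize(a[135:210,270:375],None,fx=3.6,fy=3.6,interpolation=cv2.INTER_CUBIC)
D=cv2.resize(b[85:195,235:345],None,fx=2.45,fy=2.45,interpolation=cv2.INTER_CUBIC)
o=np.zeros((600,800,3),np.uint8)
o[:330,:385]=A;o[:330,400:785]=B;o[331:331+C.shape[0],:C.shape[1]]=C[:269];o[331:600,400:669]=D[:269,:269]
cv2.imwrite("pics/crop0.png",o)
```

```text
(no output)
```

View pics/crop0.png

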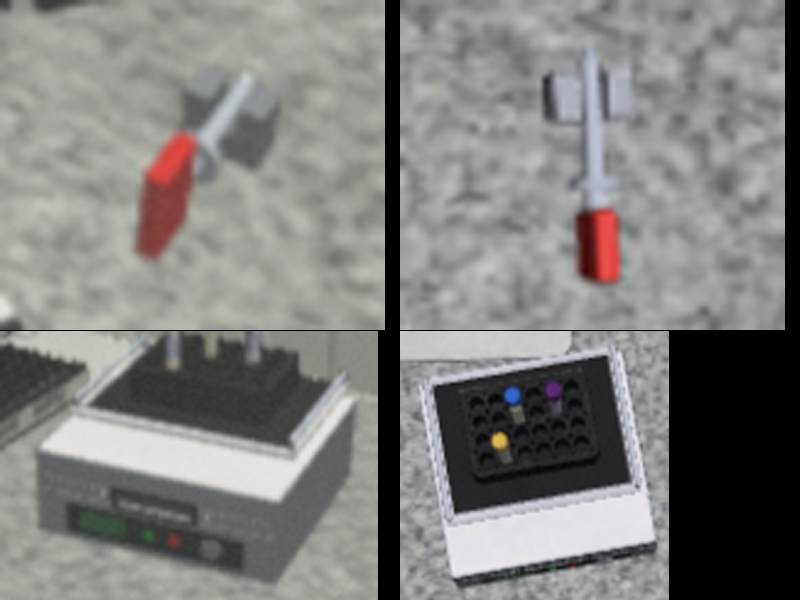

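The crop confirms the red grip with its steel rod lying in the grey rest, pointing roughly +x. The slot is the dark bar at about scene (313,183). Next I'll take close wrist views of the pin and then the shaker front.

Run:
```python
from rig import robot, effector, eyes, order, spotter
import cv2,numpy as np
t0=robot.current_t()
robot.reach([0.36,-0.272,0.24],[180,0,0])
print(robot.current_t()-t0, robot.current_qpos())
m=eyes.camera_model("wrist"); im=eyes.grab_frame("wrist"); cv2.imwrite("pics/w1.png",im); print({k:np.round(v,3).tolist() for k,v in m.items()})
for n in ("pin_grip","pin_collar","pin_rest"):
    print(n,[(np.round(d["xyz"],3).tolist(),round(d["conf"],2)) for d in spotter.spot_in(n,"wrist")])
for y in (180,-180,170,-170): print(y,robot.inverse_kinematics([0.5,0.05,0.15],[180,0,y]))
q0=robot.inverse_kinematics([0.48,0.05,0.2],[180,-35,10]); print(q0)
```

```text
1.5417 [ 39.30789841  12.51901149  -8.9128247  117.12644781   2.51802244
  50.49224737 -61.07041358]
{'fx': 301.475, 'fy': 301.475, 'cx': 325.478, 'cy': 200.631, 'R': [[-0.001, -1.0, 0.002], [-0.966, 0.002, 0.258], [-0.258, -0.001, -0.966]], 't': [-0.273, 0.318, 0.461]}
pin_grip [([0.351, -0.053, 0.023], 0.97), ([0.514, -0.155, 0.016], 0.93), ([0.42, -0.281, 0.031], 0.73)]
pin_collar [([0.356, -0.056, 0.013], 0.96), ([0.424, -0.281, 0.027], 0.83), ([0.51, -0.158, 0.022], 0.61)]
pin_rest [([0.426, -0.283, 0.026], 0.73), ([0.459, -0.28, 0.033], 0.68)]
180 [ 30.90634919  36.26659018 -54.60754983 112.52427553  38.16722507
  51.29326687  46.11730806]
-180 [ 30.90634919  36.26659018 -54.60754983 112.52427553  38.16722507
  51.29326687  46.11730806]
170 [ 22.65901577  31.34428824 -42.6229848  112.92894784  28.92447004
  46.74470518  43.75274683]
-170 [ 35.17731369  40.14939489 -61.60022594 112.33124765  43.84535525
  54.96326948  51.57885923]
None
```

View pics/w1.png

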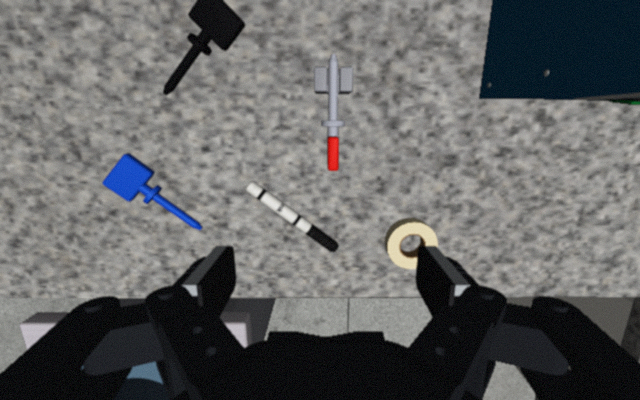

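The wrist view shows the red pin with its grip at (333,153), the nose at (333,56), and the rest at (333,80). The black pin is at (205,40) and the blue one at (150,185). I'll compute the pin's pose and check IK options for grasping and inserting.

```bash
cat > h.py <<'E'
from rig import robot, effector, eyes, order, spotter
import cv2,numpy as np
def ray(m,u,v,z):
    R=np.array(m["R"]);t=np.array(m["t"]);c=-R.T@t
    d=R.T@np.array([(u-m["cx"])/m["fx"],(v-m["cy"])/m["fy"],1])
    return c+d*(z-c[2])/d[2]
def proj(m,X):
    p=np.array(m["R"])@np.array(X)+np.array(m["t"]); return m["fx"]*p[0]/p[2]+m["cx"],m["fy"]*p[1]/p[2]+m["cy"]
def red(im):
    b,g,r=[im[...,i].astype(int) for i in range(3)]
    return (r>110)&(g<80)&(b<90)
E
python3 - <<'E'
from h import *
m=eyes.camera_model("wrist"); im=cv2.imread("pics/w1.png")
k=red(im); k[:100]=0; v,u=np.nonzero(k); print(u.min(),u.max(),v.min(),v.max(),u.mean())
print("grip mid u, top z .048:",[ray(m,u.mean(),vv,0.048).round(4) for vv in (v.min(),v.max())])
print("nose",ray(m,333.5,54,0.024).round(4), "rows",[ (r, round(u[v==r].mean(),1)) for r in range(v.min(),v.max(),5)])
mt=eyes.camera_model("top"); it=cv2.imread("pics/top0.png");k=red(it);k[:,:400]=0;k[:235]=0;k[270:]=0;v,u=np.nonzero(k);print("top grip",ray(mt,u.mean(),v.mean(),0.04).round(4),u.min(),u.max(),v.min(),v.max())
g=lambda p,o:(lambda q: None if q is None else q.round(0).tolist())(robot.inverse_kinematics(p,o))
for y in (0,180): print(y,g([0.393,-0.28,0.03],[180,0,y]),g([0.393,-0.28,0.14],[180,0,y]),g([0.5,0.05,0.066],[180,0,y+10]),g([0.55,0.0,0.066],[180,0,y+10]),g([0.55,0.05,0.066],[180,0,y-5]))
for p in (0,15,25,35):
  for x in (.42,.47,.52): print(p,x,g([x,0.03,0.2],[180,p,180]))
E
```

```text
327 338 136 170 332.73614775725594
grip mid u, top z .048: [array([ 0.4098, -0.2809,  0.048 ]), array([ 0.3747, -0.2811,  0.048 ])]
nose [ 0.4914 -0.2819  0.024 ] rows [(136, np.float64(330.0)), (141, np.float64(333.0)), (146, np.float64(332.5)), (151, np.float64(332.5)), (156, np.float64(332.5)), (161, np.float64(332.5)), (166, np.float64(333.0))]
top grip [ 0.3916 -0.2796  0.04  ] 425 429 248 260
0 [35.0, 37.0, -6.0, 119.0, 9.0, 24.0, -68.0] [37.0, 24.0, -8.0, 118.0, 6.0, 38.0, -65.0] [2.0, 35.0, -16.0, 116.0, 18.0, 32.0, -107.0] [7.0, 38.0, -16.0, 109.0, 16.0, 36.0, -99.0] [1.0, 38.0, -15.0, 109.0, 16.0, 36.0, -118.0]
180 [69.0, 48.0, -51.0, 117.0, 57.0, 43.0, 72.0] [70.0, 34.0, -51.0, 116.0, 36.0, 47.0, 88.0] [35.0, 52.0, -62.0, 114.0, 59.0, 54.0, 41.0] [39.0, 55.0, -62.0, 107.0, 59.0, 58.0, 49.0] [20.0, 43.0, -40.0, 108.0, 40.0, 44.0, 43.0]
0 0.42 [25.0, 17.0, -41.0, 122.0, 16.0, 46.0, 65.0]
0 0.47 [30.0, 24.0, -48.0, 115.0, 23.0, 50.0, 60.0]
0 0.52 [32.0, 31.0, -52.0, 108.0, 30.0, 55.0, 56.0]
15 0.42 [25.0, 9.0, -40.0, 133.0, 21.0, 27.0, 58.0]
15 0.47 [30.0, 16.0, -46.0, 126.0, 30.0, 31.0, 52.0]
15 0.52 [32.0, 23.0, -49.0, 120.0, 37.0, 35.0, 48.0]
25 0.42 None
25 0.47 [24.0, 12.0, -39.0, 134.0, 47.0, 18.0, 34.0]
25 0.52 [26.0, 17.0, -41.0, 128.0, 51.0, 21.0, 33.0]
35 0.42 None
35 0.47 None
35 0.52 [12.0, 14.0, -27.0, 135.0, 102.0, 14.0, -21.0]
```

Run:
```python
from h import *
t0=robot.current_t()
robot.reach([0.46,0.03,0.22],[180,20,180])
print(robot.current_t()-t0)
m=eyes.camera_model("wrist"); im=eyes.grab_frame("wrist"); cv2.imwrite("pics/w2.png",im)
for n in ("slot","shaker","pin_grip"):
    print(n,[(np.round(d["xyz"],3).tolist(),round(d["conf"],2)) for d in spotter.spot_in(n,"wrist")])
m=eyes.camera_model("scene"); im=eyes.grab_frame("scene"); cv2.imwrite("pics/s2.png",im)
```

```text
1.7666000000000004
slot [([0.613, 0.063, 0.089], 0.88)]
shaker [([0.62, 0.056, 0.092], 0.9)]
pin_grip [([0.367, -0.048, 0.028], 0.91), ([0.508, -0.147, 0.015], 0.83), ([0.45, -0.273, 0.027], 0.66)]
```

View pics/w2.png

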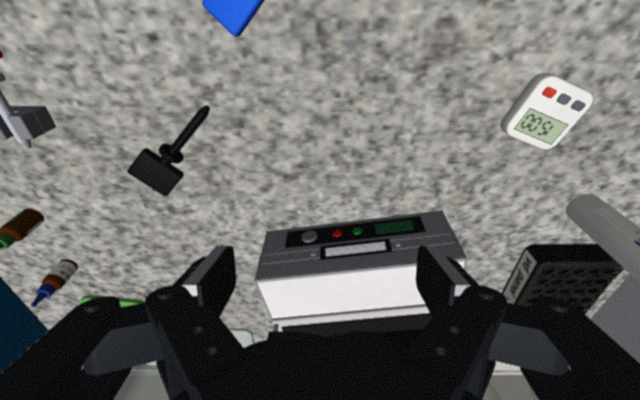

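Run:
```python
import cv2
a=cv2.imread("pics/w2.png")
cv2.imwrite("pics/c2.png",cv2.resize(a[200:290,245:475],None,fx=3.45,fy=3.45,interpolation=cv2.INTER_CUBIC))
```

```text
(no output)
```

View pics/c2.png

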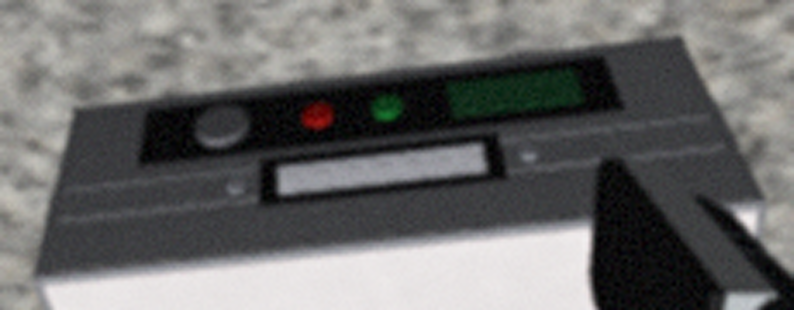

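The crop shows the wall's bottom corners at crop (80,107) and (683,38), and its top corners at (38,278) and (762,200). The light slot opening runs from about (275,163) to (492,175). I'll fit the shaker pose to these points.

```bash
python3 - <<'E'
from h import *
from scipy.optimize import least_squares
m=eyes.camera_model("wrist")
f=3.45
px={( -.115,0):(80,107),(.115,0):(683,38),(-.115,.092):(38,278),(.115,.092):(762,200),
 (-.035,.053):(275,163),(.035,.053):(488,142),(.035,.067):(492,175),(-.035,.067):(277,196)}
P=[((l[0],l[1]),((c[0]+.5)/f-.5+245,(c[1]+.5)/f-.5+200)) for l,c in px.items()]
def res(p,full=False):
    x,y,a=p[:3]; r=[]
    for (ly,lz),uv in P:
        X=[x-np.sin(a)*ly,y+np.cos(a)*ly,lz]
        r.append(np.array(proj(m,X))-uv)
    return np.array(r) if full else np.array(r).ravel()
s=least_squares(res,[.6,.05,.15],loss='soft_l1'); print(s.x[:2].round(4),np.degrees(s.x[2])); print(res(s.x,True).round(1).tolist())
# top cam check
mt=eyes.camera_model("top"); x,y,a=s.x
for n in ("top","scene"):
    mm=eyes.camera_model(n); im=cv2.imread("pics/top0.png" if n=="top" else "pics/scene0.png")
    big=cv2.resize(im,None,fx=4,fy=4,interpolation=cv2.INTER_CUBIC)
    for (ly,lz),_ in P:
        u,v=proj(mm,[x-np.sin(a)*ly,y+np.cos(a)*ly,lz]); cv2.circle(big,(int(4*u+2),int(4*v+2)),3,(0,255,255),-1)
    u,v=proj(mm,[x,y,.06]); cv2.imwrite(f"pics/fit_{n}.png",big[int(4*v)-220:int(4*v)+180,int(4*u)-260:int(4*u)+260])
E
python3 -c "
import cv2,numpy as np
a=cv2.imread('pics/fit_top.png');b=cv2.imread('pics/fit_scene.png');o=np.hstack([a,b]);cv2.imwrite('pics/fit.png',cv2.resize(o,(800,int(o.shape[0]*800/o.shape[1]))))"
```

```text
[0.6029 0.0641] 8.789319675777666
[[-0.3, -3.6], [-1.5, -4.6], [-1.4, 0.7], [3.4, 0.8], [1.5, 1.1], [-0.9, 0.6], [-0.0, -0.5], [0.9, 0.1]]
```

View pics/fit.png

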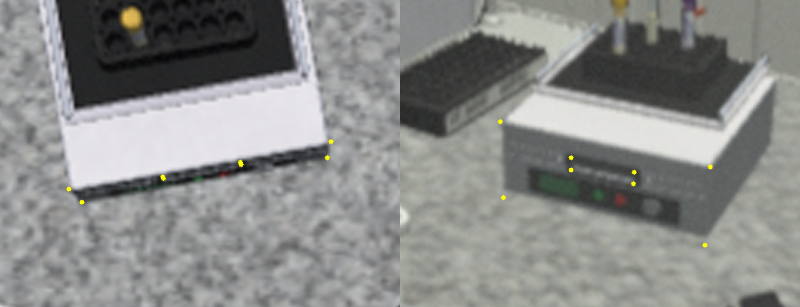

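Run:
```python
from h import *
from scipy.optimize import least_squares
m=eyes.camera_model("wrist")
f=3.45
px={(-.115,.092):(38,278),(.115,.092):(762,200),
 (-.035,.053):(275,163),(.035,.053):(488,142),(.035,.067):(492,175),(-.035,.067):(277,196)}
P=[((l[0],l[1]),((c[0]+.5)/f-.5+245,(c[1]+.5)/f-.5+200)) for l,c in px.items()]
for free in (0,1):
  def res(p,full=False):
    x,y,a,dz=p; dz*=free; r=[]
    for (ly,lz),uv in P:
        r.append(np.array(proj(m,[x-np.sin(a)*ly,y+np.cos(a)*ly,lz+dz]))-uv)
    return np.array(r) if full else np.array(r).ravel()
  s=least_squares(res,[.6,.05,.15,0]); print(s.x[:2].round(4),np.degrees(s.x[2]),s.x[3]); print(res(s.x,True).round(1).tolist())
# top-view white/dark edge yaw
mt=eyes.camera_model("top"); im=cv2.cvtColor(cv2.imread("pics/top0.png"),cv2.COLOR_BGR2GRAY).astype(float)
pts=[]
for c in range(262,332,4):
    col=cv2.GaussianBlur(im,(3,3),0)[150:195,c]; d=np.diff(col); r=int(np.argmin(d)); 
    pts.append(ray(mt,c,150+r+.5,0.092)[:2])
pts=np.array(pts); a,b=np.polyfit(pts[:,1],pts[:,0],1); r=pts[:,0]-a*pts[:,1]-b; k=abs(r)<.004; a,b=np.polyfit(pts[k,1],pts[k,0],1)
print("top yaw",np.degrees(np.arctan(-a)),"x at y=.064",a*.064+b,k.sum(),len(k))
```

```text
[0.6025 0.0634] 8.799569570354578 0.0
[[-2.1, 0.4], [2.8, 0.5], [0.9, 0.9], [-1.5, 0.3], [-0.7, -0.8], [0.3, -0.1]]
[0.6061 0.064 ] 8.764561682056009 -0.0039568525951804365
[[-0.4, -0.2], [1.0, 0.3], [1.4, 0.8], [-1.8, 0.3], [-1.1, -0.9], [0.8, -0.3]]
top yaw 8.63369137398693 x at y=.064 0.6013423543872464 18 18
```

Run:
```python
from h import *
print(robot.current_t())
robot.reach([0.3915,-0.281,0.14],[180,0,180])
m=eyes.camera_model("wrist"); im=eyes.grab_frame("wrist"); cv2.imwrite("pics/w3.png",im)
k=red(im); v,u=np.nonzero(k); print(len(u),u.min(),u.max(),v.min(),v.max(),ray(m,u.mean(),v.mean(),.045))
print(proj(m,[.3915,-.281,.048]),robot.current_qpos().round(0),robot.current_wrist_force(),robot.current_t())
```

```text
5.2583
674 179 332 26 229 [ 0.39065297 -0.28151217  0.045     ]
(np.float64(324.5612949582764), np.float64(208.61172936195655)) [ 53.  27. -28. 117.  19.  41. 103.] [0.82552416 0.43444582 0.25601331] 6.55
```

View pics/w3.png

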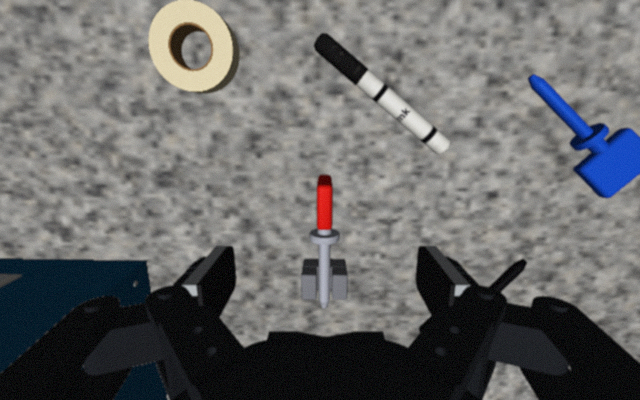

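Run:
```python
from h import *
m=eyes.camera_model("wrist")
for z in (0,.05,.1): print(z,ray(m,148,262,z).round(3),ray(m,168,398,z).round(3),ray(m,324.5,200,z).round(3), "nose",ray(m,324,306,.024).round(4))
mt=eyes.camera_model("top")
for z in (0,.1,.2,.3): print(z,ray(mt,482,232,z).round(3),ray(mt,510,228,z).round(3))
```

```text
0 [ 0.46 -0.45  0.  ] [ 0.624 -0.453  0.   ] [ 0.398 -0.281  0.   ] nose [ 0.4913 -0.2813  0.024 ]
0.05 [ 0.435 -0.418  0.05 ] [ 0.568 -0.42   0.05 ] [ 0.384 -0.281  0.05 ] nose [ 0.4913 -0.2813  0.024 ]
0.1 [ 0.41  -0.386  0.1  ] [ 0.512 -0.387  0.1  ] [ 0.371 -0.281  0.1  ] nose [ 0.4913 -0.2813  0.024 ]
0 [ 0.447 -0.446  0.   ] [ 0.456 -0.526  0.   ]
0.1 [ 0.443 -0.415  0.1  ] [ 0.452 -0.489  0.1  ]
0.2 [ 0.44  -0.383  0.2  ] [ 0.448 -0.452  0.2  ]
0.3 [ 0.437 -0.352  0.3  ] [ 0.444 -0.415  0.3  ]
```

The wrist view confirms the red grip at (324,203), centred between the jaws, with the rest at (324,280). The blue box is clear of the hand. I'll grasp and lift.

Run:
```python
from h import *
robot.servo_line([0.391,-0.281,0.030],feed=0.1)
print(robot.current_wrist_force().round(2))
effector.grab(); print("w",robot.current_gripper_width(),robot.current_position().round(4),robot.current_wrist_force().round(2))
robot.servo_line([0.391,-0.281,0.12],feed=0.08)
print("lift",robot.current_gripper_width(),robot.current_position().round(4),robot.current_wrist_force().round(2),robot.current_t())
m=eyes.camera_model("wrist"); im=eyes.grab_frame("wrist"); cv2.imwrite("pics/w4.png",im)
im=eyes.grab_frame("scene"); cv2.imwrite("pics/s4.png",cv2.resize(im[200:340,300:460],None,fx=4,fy=4))
```

```text
[-0.45 -0.45  0.15]
w 0.011396545846309083 [ 0.3911 -0.2811  0.0302] [-0.68 -0.29  3.3 ]
lift 0.011369325714017015 [ 0.3907 -0.2808  0.1195] [ 0.49 -0.88 -0.71] 9.7333
```

View pics/w4.png

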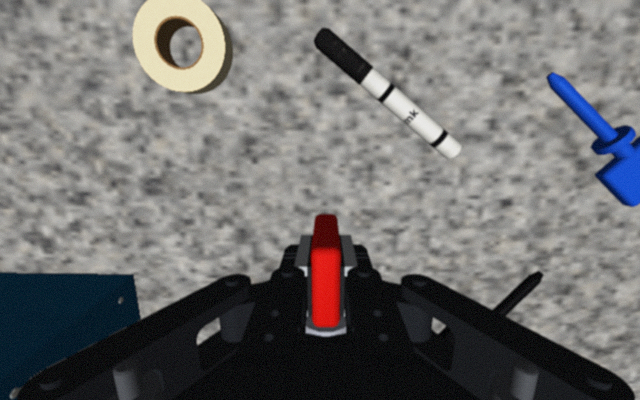

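View pics/s4.png

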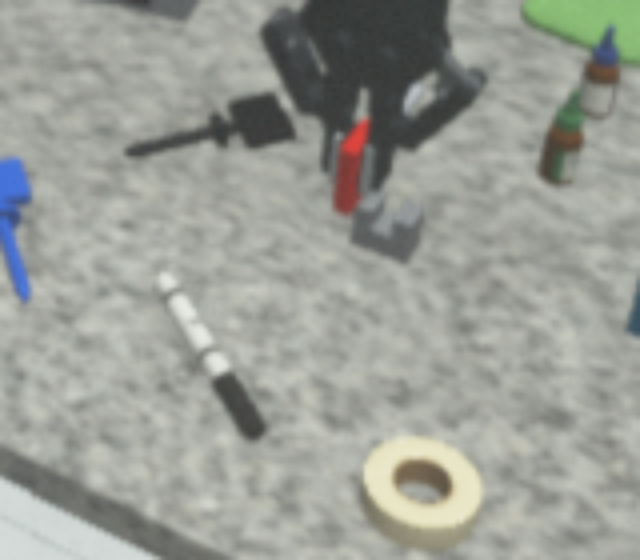

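The pin is held and lifted, and the wrist view shows the red grip square in the jaws at (327,270). The rest is empty and undisturbed. Now I'll stage in front of the slot.

```bash
cat >> h.py <<'E'
A=np.radians(8.75); EX=np.array([np.cos(A),np.sin(A),0]); EY=np.array([-np.sin(A),np.cos(A),0]); S=np.array([.6025,.0635,0])
ORI=[180,0,-171.25]
def pos(d,y,z=.066): # d: grip-centre x in slot frame (home -0.034), y lateral
    return S+EX*(d-0.0005)+EY*y+[0,0,z]
def go(d,y,z=.066,feed=.05): robot.servo_line(pos(d,y,z),ORI,feed=feed)
def loc():
    p=robot.current_position()-S; return np.array([p@EX+.0005,p@EY,p[2]])*1e3
def fl(F0=0):
    F=robot.current_wrist_force()-F0; return np.array([F@EX,F@EY,F[2]])
E
python3 - <<'E'
from h import *
robot.reach(pos(-.135,0.0,.13),ORI)
go(-.135,0)
robot.dwell(.3)
print(loc().round(2),robot.current_tcp_rot().round(2),robot.current_wrist_force().round(2),robot.current_t(),robot.current_qpos().round(0))
for n in ("scene","top","wrist"):
    im=eyes.grab_frame(n); cv2.imwrite(f"pics/{n}5.png",im)
a=cv2.imread("pics/scene5.png");b=cv2.imread("pics/top5.png")
mm=eyes.camera_model("scene");print([np.round(proj(mm,S+EX*(-.135+k)+[0,0,.06]),1) for k in (0,.034,.1,.135)])
o=np.hstack([cv2.resize(a[140:240,260:380],(480,400),interpolation=cv2.INTER_CUBIC),cv2.resize(b[130:230,240:320],(320,400),interpolation=cv2.INTER_CUBIC)])
cv2.imwrite("pics/c5.png",o)
E
```

```text
[-1.3494e+02 -2.0000e-02  6.6110e+01] [-1.8000e+02  1.0000e-02 -1.7125e+02] [-0.2   0.21 -0.62] 12.825 [ 12.  34. -28. 120.  29.  32.  62.]
[array([293.2, 204.7]), array([298.3, 199. ]), array([307.4, 188.7]), array([312. , 183.5])]
```

View pics/c5.png

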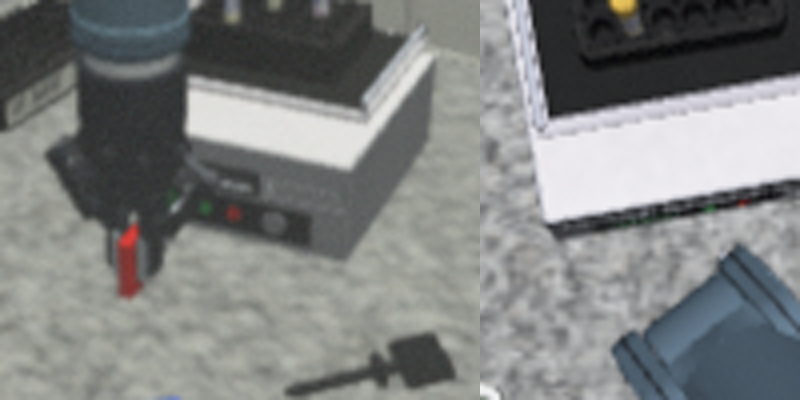

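View pics/wrist5.png

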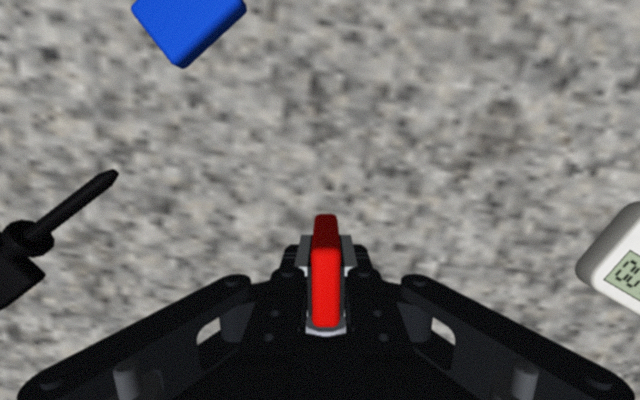

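Run:
```python
from h import *
F0=robot.current_wrist_force()
for d in (-.112,-.100,-.096,-.092,-.088,-.082,-.076,-.072,-.070,-.068,-.067,-.066,-.065,-.064,-.063,-.062,-.061,-.060,-.059,-.058):
    go(d,0,feed=.03); f=fl(F0); print(d,loc().round(2),f.round(2))
    if np.linalg.norm(f)>4.5: break
print(robot.current_t(),robot.current_gripper_width())
```

```text
-0.112 [-1.1224e+02 -3.0000e-02  6.5930e+01] [ 0.56  2.15 -0.14]
-0.1 [-1.0002e+02  4.0000e-02  6.5930e+01] [0.32 0.77 0.96]
-0.096 [-9.575e+01  3.000e-02  6.604e+01] [-0.39  1.63 -0.  ]
-0.092 [-9.175e+01  5.000e-02  6.601e+01] [0.14 1.73 0.02]
-0.088 [-8.777e+01  1.000e-02  6.600e+01] [-0.24  1.89 -0.38]
-0.082 [-8.174e+01  4.000e-02  6.601e+01] [ 0.39  1.37 -0.55]
-0.076 [-7.579e+01  2.000e-02  6.599e+01] [0.68 1.37 0.23]
-0.072 [-7.177e+01  4.000e-02  6.602e+01] [-0.42  2.22  1.11]
-0.07 [-6.989e+01 -2.000e-02  6.602e+01] [ 0.03  1.26 -0.87]
-0.068 [-6.788e+01 -3.000e-02  6.600e+01] [ 0.65  0.81 -0.12]
-0.067 [-66.97   0.    65.99] [0.48 0.84 0.53]
-0.066 [-6.593e+01  3.000e-02  6.600e+01] [0.17 0.77 0.69]
-0.065 [-6.490e+01 -1.000e-02  6.601e+01] [0.52 1.71 0.51]
-0.064 [-6.421e+01 -1.000e-02  6.592e+01] [-0.78  2.17  0.53]
-0.063 [-6.339e+01 -1.000e-02  6.587e+01] [-1.33  0.62  0.74]
-0.062 [-6.246e+01 -1.000e-02  6.585e+01] [-2.07  1.64  1.1 ]
-0.061 [-6.154e+01 -2.000e-02  6.581e+01] [-3.89  1.13  1.12]
-0.06 [-60.79  -0.    65.76] [-5.22  0.49  2.84]
18.775 0.011320708642043702
```

Plate contact came at d ≈ −64.5 mm, close to the −65 mm expected. Now I'll slide gently to the left (+y), watching the forces.

Run:
```python
from h import *
F0=-0*EX; t=robot.current_t()
for y in np.arange(.002,.0251,.002):
    go(-.061,y,feed=.02); f=fl(); f2=fl()
    print(round(y*1e3),loc().round(2),f.round(2))
    if f[0]>-1.5 or abs(f[1])>9 or np.linalg.norm(f)>14: break
print(robot.current_t()-t,robot.current_t())
```

```text
2 [-61.56   1.25  65.73] [-4.13 -1.48 -0.15]
4 [-61.5    3.28  65.71] [-3.85 -2.44 -1.61]
6 [-61.36   5.57  65.76] [-3.72 -1.78 -1.62]
8 [-59.11   8.92  66.65] [ 0.64  0.34 -0.34]
1.008300000000002 19.7833
```

The axial force dropped from −4 N to about 0 at y ≈ 8–9 mm, so the nose has likely fallen into the hole. Next I'll settle and probe the edges lightly to find its centre.

Run:
```python
from h import *
robot.dwell(.2); print(loc().round(2),fl().round(2))
go(-.058,.009,feed=.02); robot.dwell(.1); print(loc().round(2),fl().round(2))
# probe both sides
for y in (.010,.011,.012,.013,.014,.015):
    go(-.058,y,feed=.02); f=fl(); print("L",y,loc().round(2),f.round(2))
    if abs(f[1])>3.5 or f[0]<-3: break
hi=loc()[1]
go(-.058,.009,feed=.03)
for y in (.008,.007,.006,.005,.004):
    go(-.058,y,feed=.02); f=fl(); print("R",y,loc().round(2),f.round(2))
    if abs(f[1])>3.5 or f[0]<-3: break
print(robot.current_t())
```

```text
[-60.08   8.35  66.37] [ 0.44 -0.21 -0.6 ]
[-58.01   9.01  65.94] [-1.04  0.07 -0.69]
L 0.01 [-58.03  10.13  66.02] [-0.25  0.05 -1.15]
L 0.011 [-58.    11.12  66.01] [-0.23  0.2  -1.16]
L 0.012 [-57.98  12.12  66.  ] [-1.07  0.3  -1.08]
L 0.013 [-57.95  12.87  66.01] [ 0.16  0.08 -1.58]
L 0.014 [-58.01  13.41  65.96] [ 0.3  -2.26 -0.39]
L 0.015 [-57.97  14.04  65.98] [ 0.62 -3.99 -0.97]
R 0.008 [-57.91   8.52  66.05] [-0.2   0.81 -1.24]
R 0.007 [-57.97   7.89  66.03] [-0.76  2.66 -0.92]
R 0.006 [-57.93   7.28  66.06] [ 0.17  5.12 -0.42]
22.9917
```

The hole's edges are at y ≈ 8.5 and ≈ 13.0 mm, so its centre is about 10.8 mm. I'll push in there in steps, watching the forces.

Run:
```python
from h import *
Y=.0108
go(-.058,Y,feed=.03)
for d in (-.056,-.054,-.051,-.048,-.045,-.042,-.039,-.037,-.036,-.035,-.0345,-.034,-.0335,-.033,-.0325,-.032,-.0315,-.031):
    go(d,Y,feed=.03); f=fl(); print(d,loc().round(2),f.round(2))
    if np.linalg.norm(f[:2])>6 or abs(f[2])>6: break
print(robot.current_t(),robot.current_gripper_width())
```

```text
-0.056 [-55.82  10.29  66.  ] [ 0.61 -0.48 -1.43]
-0.054 [-53.87  10.7   65.99] [ 0.23 -0.03 -1.58]
-0.051 [-50.73  10.82  66.01] [-1.12  0.23 -0.72]
-0.048 [-47.77  10.83  66.02] [-0.2   1.04 -0.8 ]
-0.045 [-44.79  10.83  66.01] [-0.79 -0.05 -1.37]
-0.042 [-41.74  10.82  66.04] [ 0.1   0.25 -0.46]
-0.039 [-38.76  10.79  66.03] [-0.34  0.18 -1.  ]
-0.037 [-36.88  10.8   65.99] [ 0.54  0.12 -0.71]
-0.036 [-35.95  10.79  66.01] [-0.73  0.2  -0.81]
-0.035 [-34.95  10.83  66.  ] [-0.29 -0.62 -1.76]
-0.0345 [-34.47  10.79  66.  ] [-0.88  0.23 -1.29]
-0.034 [-33.97  10.81  66.  ] [ 0.75  0.59 -0.67]
-0.0335 [-33.71  10.82  65.94] [-1.35 -0.02 -0.73]
-0.033 [-33.71  10.78  65.85] [-3.93  0.37  1.29]
-0.0325 [-33.69  10.76  65.8 ] [-6.27  0.    3.17]
27.05 0.01137753752650422
```

The collar meets the wall firmly at d = −33.7 mm, where −34 was expected. I'll ease off the push and lower until the rod rests on the slot's edge, then release.

Run:
```python
from h import *
Y=.0108
go(-.0335,Y,feed=.03)
for z in np.arange(.0655,.0634,-.0005):
    go(-.0335,Y,z,feed=.02); f=fl(); print(round(z,4),loc().round(2),f.round(2))
    if f[2]>2.5: break
robot.dwell(.2); print(loc().round(2),fl().round(2),robot.current_t())
eyes.grab_frame("wrist")
im=eyes.grab_frame("wrist"); cv2.imwrite("pics/w6.png",im)
im=eyes.grab_frame("scene"); cv2.imwrite("pics/s6.png",cv2.resize(im[130:230,260:380],(720,600),interpolation=cv2.INTER_CUBIC))
```

```text
0.0655 [-33.7   10.78  65.42] [-4.1   0.14  0.96]
0.065 [-33.68  10.8   64.92] [-3.29 -0.33  1.53]
0.0645 [-33.69  10.77  64.44] [-4.7   0.28  1.44]
0.064 [-33.7   10.81  64.16] [-4.99 -0.37  4.1 ]
[-33.72  10.8   64.15] [-6.81  0.32  5.04] 28.5
```

View pics/s6.png

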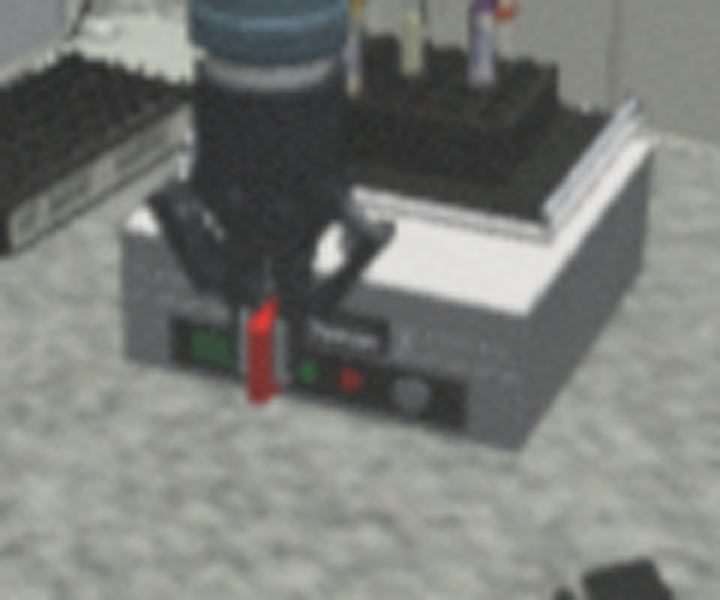

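View pics/w6.png

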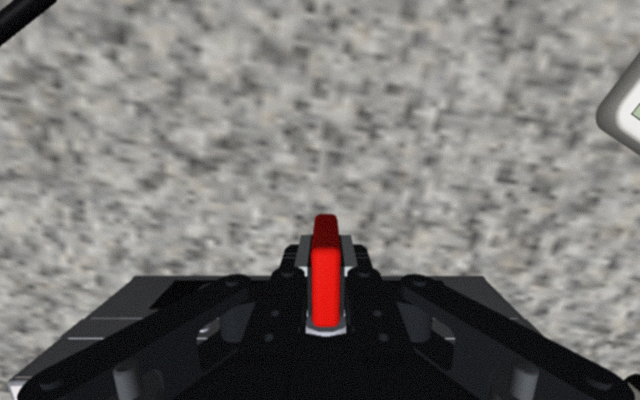

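The views show the pin seated at the wall, with the hand square to the front and the forces low. Releasing now, then retreating straight up.

Run:
```python
from h import *
p=robot.current_position()
effector.gripper_open(); robot.dwell(.2); print(robot.current_gripper_width(),fl().round(2),robot.current_t())
go(-.036,.0108,.11,feed=.06)
go(-.06,.0108,.18,feed=.1)
robot.reach([0.44,0.03,0.24],[180,20,180])
m=eyes.camera_model("wrist")
im=eyes.grab_frame("wrist"); cv2.imwrite("pics/w7.png",im)
for t in ("pin_grip","pin_collar","lock_pin","timer","dropper_green","dropper_blue","bottle"): print(t,[(np.round(d["xyz"],3).tolist(),round(d["conf"],2)) for d in spotter.spot_in(t,"wrist")][:4])
print("expected collar",(S+EY*.0108+[0,0,.06]).round(3),[np.round(proj(m,S+EX*k+EY*.0108+[0,0,.06]),1) for k in (-.052,-.034,-.016,0)])
cv2.imwrite("pics/c7.png",cv2.resize(im[180:330,240:440],(800,600),interpolation=cv2.INTER_CUBIC))
im=eyes.grab_frame("scene"); cv2.imwrite("pics/s7.png",cv2.resize(im[130:230,260:380],(720,600),interpolation=cv2.INTER_CUBIC))
cv2.imwrite("pics/t7.png",eyes.grab_frame("top"))
print(robot.current_t())
```

```text
0.08575066043361071 [ 0.2   0.04 -0.24] 29.5583
pin_grip [([0.508, -0.148, 0.016], 0.97), ([0.358, -0.042, 0.024], 0.76), ([0.556, 0.07, 0.074], 0.67)]
pin_collar [([0.36, -0.046, 0.017], 0.86), ([0.562, 0.065, 0.07], 0.7), ([0.509, -0.151, 0.024], 0.59)]
lock_pin [([0.557, 0.066, 0.068], 0.96), ([0.509, -0.148, 0.022], 0.91), ([0.364, -0.045, 0.023], 0.63), ([0.68, -0.344, 0.032], 0.61)]
timer [([0.453, 0.249, 0.02], 0.6)]
dropper_green [([0.59, -0.346, 0.034], 0.74)]
dropper_blue [([0.685, -0.343, 0.035], 0.79), ([0.561, 0.067, 0.068], 0.31)]
bottle [([0.574, 0.345, 0.08], 0.85)]
expected collar [0.601 0.074 0.06 ] [array([357.8, 215.3]), array([359.2, 227.2]), array([360.5, 238.4]), array([361.6, 247.9])]
32.4917
```

View pics/c7.png

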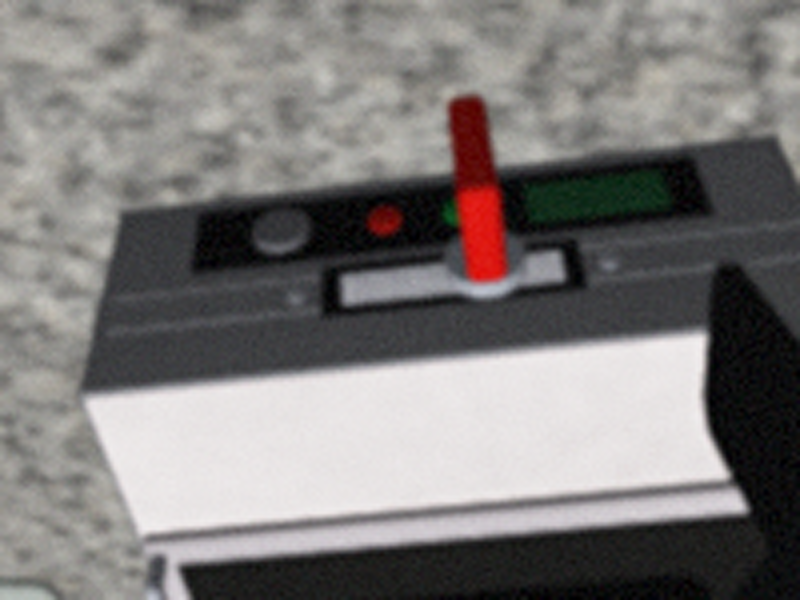

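View pics/s7.png

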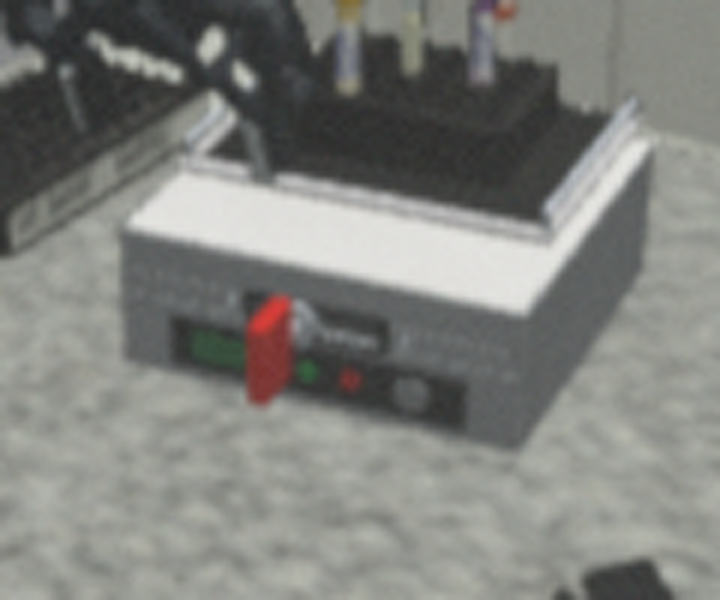

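View pics/t7.png

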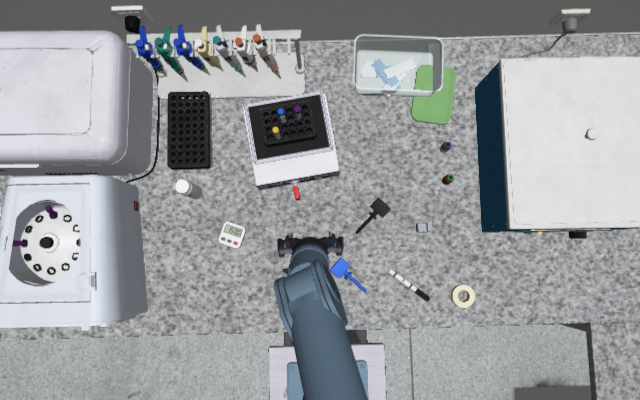

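The pin sits in the slot with its collar against the wall, at crop (485,275). The timer, bottles and rest are where they were. One numerical check of the grip's position, then I'll hand in.

Run:
```python
from h import *
m=eyes.camera_model("wrist")
for k in (-.052,-.016): print(k,np.round(proj(m,S+EX*k+EY*.0108+[0,0,.082]),1), "seen rear (%.1f,%.1f) front (%.1f,%.1f)"%(240+478/4,180+186/4,240+487/4,180+281/4))
print(fl().round(2),robot.current_t())
order.close_job()
```

```text
-0.052 [359.1 228.1] seen rear (359.5,226.5) front (361.8,250.2)
-0.016 [361.8 251.7] seen rear (359.5,226.5) front (361.8,250.2)
[0.51 0.42 0.98] 32.4917
the job is handed in; nothing more can be done
```

The red-handled lock pin is fully home in the shaker, released, and the job is handed in at about 32.5 s of robot time.

- **Finding the hole:** I took the pin from its rest, put its nose through the slot, and slid it left along the sprung plate at about 4–5 N. The force dropped to zero about 8 mm left of the slot's centre. Light touches on both edges put the hole's centre at about 10.8 mm left.
- **Seating:** I pushed in with almost no resistance until the collar met the wall. That was at −33.7 mm, where −34 mm was expected. I then lowered the rod onto the slot's edge before letting go.
- **Forces:** The highest force I read on the shaker was about 8.5 N. Readings were taken only between steps.
- **Last checks:** The pictures show the collar against the front and the pin level. The grip is within about 1.5 pixels (roughly 2 mm) of its predicted home position, which is within the camera calibration error. The timer and bottles look unmoved, and the hand touches nothing.
- **Disagreement:** In the shaker fit, the wall's visible bottom edge did not match a wall standing on the bench, so I left those two points out.

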